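Tighten the T-handle screw clamp on the thick gauge block

ROBOT

A 7-joint arm with a two-finger parallel gripper is mounted at the origin on a cart in front of the work surface, level with it; the furniture and walls round the work are solid. World frame = base frame: x ahead of the robot, y to its left, z up, the work surface at z = 0. Lengths are in m, angles in rad, forces in N, time in s.
With the tool pointing down it reaches from about 0.425 to 0.825 m from the base axis. Payload 3.6 kg.
Tool frame: the origin (TCP) lies midway between the tips of the shut fingers; the grasp point (between the pads) lies 19 mm behind it; z points along the fingers, y is the line along which they close (so a half turn about z gives the same grasp; the last joint's range is limited). The gripper opens to 85 mm and grips with 20 to 120 N. Pads are 22 mm wide; open, the fingers measure 114 mm over their backs; the gripper's body (76 mm by 85 mm) begins 54 mm behind the grasp point. The pads swing forward as they close: fully open they stand 13 mm farther back than shut.
Start: joints at [1.077, 0.615, -0.013, 1.423, 0.008, 1.103, -0.04], TCP at [0.293, -0.58, 0.231] pointing down, gripper open.
Joint ranges: [-3.12, 3.12], [-0.3, 2.06], [-1.34, 1.32], [0.26, 2.42], [-1.36, 4.5], [0.01, 1.98], [-2.84, 2.84]. Speed limits (rad/s): [2.79, 2.79, 3.14, 3.14, 3.14, 3.14, 3.14].

INTERFACE

Orientations are given as [roll, pitch, yaw] about the fixed x, y, z axes, in that order (R = Rz(yaw) Ry(pitch) Rx(roll)).
In Python, from workcell import env gives the robot as it stands. The module is installed in compiled form; this text tells all that it offers.
- The arm moves only by the shell command python3 -m crank 'ROWS' [FORCE]. ROWS is a JSON object of lists of equal length, an entry for each row: "fingers": the finger opening in m, from 0 to 0.0854; "dp": the shift along the world's x, y, z in m, a list of three; "rot": the turn, a rotation vector about the world's x, y, z in units of 5 degrees (1.0 is 5 degrees), a list of three. A call has 1 to 5 rows; each row shifts and turns the commanded pose from where the row before left it; what a row does not reach is not made up. A row lasts 1/10 s, in which the tool goes at most 50 mm and 8.59 degrees, less where a joint would pass 70% of its speed; a pose out of reach is approached as far as the arm can. A call is refused whole if a number of a shift passes 0.05 or a number of a turn 1, either way. A call with a gripper value outside its range is refused whole. The fingers move at their own pace and stop on an object; FORCE is the grip in N (left out, the last holds). Time passes only in rows, so rows that do not move let the fingers close. It gives the time, the measured TCP pose, the force, the opening and the grip force at its end, in the units of the state.
- env.sense(): the state, without advancing time (a new reading comes with each control period).
- env.capture(name): name is "scene" or "top"; returns the picture (384x512x3 uint8, red, green, blue); there is no depth.
- env.camera_model(name): a dict with "K" (3x3 intrinsics, pixels), "pose" (4x4, takes a point from camera to world coordinates). Camera axes: x right, y down, z forward; pixel columns grow to the right and rows downward; lengths in m; the calibration is good to about 2 mm. A picture is of the moment at which its call begins. camera_model takes no time and is no camera call.
- env.hand_in(): hands the job in; it is judged then, once.
The state is a dict: "clock": time; "joint_positions": joint angles; "qd": joint speeds; "tau": joint torques, N m; "eef_pos": TCP position; "ee_rot": TCP orientation; "wrist_force": force on the tool from outside, world axes, zero at the start; "ft_torque": the same for the moment, N m; "opening": finger opening in m; "grip_force": force on a finger pad.
Only numpy, scipy, OpenCV 4.12 (cv2) and the standard library are available. Lean on these libraries where they do the work, as an engineer would, in place of code of your own. Each camera call takes 0.05 s, during which the arm holds its last target. There are 200 camera calls.

TASK

Two small screw clamps stand on the bench, each with a steel gauge block lying under its foot. Take hold of the T-handle of the clamp with the thicker block by the middle of its cross-bar and turn it clockwise until you feel the foot bite on the block, then about 20 degrees more, so that the block is held firmly but not crushed; then let go. Leave the other clamp and its thin block as they are.

Things in the scene. Friction and masses are not known exactly. Their poses are not given: they have to be found in the camera images.
- tee_a (a joint): Turn of the T-handle of the clamp with the THICK block, rad; grows clockwise seen from above (tightening). Starts at 0 to 0.3, end stops -0.4 and 2.6. Friction of 0.15 N m opposes whichever way it last moved; it stays where left. The foot touches 0.25 to 1.05 rad after the start, unforeseeably; from there resistance grows by 0.22 N m and clamping force by 55 N per rad. Right: about 20 N (7 to 36).
- tee_a_mid (a point): Middle of that T-handle's cross-bar, on the vertical screw axis, 108 mm above the worktop: grip here, firmly (40 N or more), from above. Steel bar along this point's x, 76 mm long, 10 mm wide (y), 12 mm tall (z up), ball ends 15 mm. Below it only a 9 mm shaft, down to a collar 36 mm under the bar's middle. The handle does not rise or sink as it turns.
- foot_a: Pressing foot of that clamp: dark steel disc 17 mm across, 5 mm thick, under the screw; only moves up and down, 4 mm down per rad of the handle. Origin at the centre of its underside, 1 to 4.2 mm above the block at the start.
- block_a: The THICK steel gauge block, 30 mm long (x), 20 mm wide (y), 18 mm tall, lying loose on the base plate under the foot; origin at the centre of its underside. To be clamped where it lies, not handled.
- tee_b_end (a point): One end of the cross-bar of the other, identical clamp (with the THIN block), 108 mm above the worktop, 38 mm from its screw axis. Leave that handle as it is. Each clamp: base plate 104 x 70 x 10 mm, grey column at the back, arm 24 mm wide reaching forward over the block, arm top 66 mm above the worktop.
- block_b: The THIN steel gauge block, 30 mm long (x), 9 mm wide (y), 18 mm tall, loose under the foot of the other clamp; origin at the centre of its underside. Leave it. The clamps stand side by side, either one on the left.
Not all that is in view belongs to the job. Leave any turquoise look-alike of the block_a alone.

How it is judged:
On the way:
1. the foot is brought to bear on the thick block (over 7 N) while the hand holds the T-handle by the middle (contact force between foot_a and block_a above 7 N and distance between the grasp point and tee_a_mid below 0.03 m and contact force between the fingers and anything else above 2 N), for 0.2 s.
At the end, for the whole second after the job is handed in: The thick block is clamped: the foot stays pressed on it with 7 to 36 N after the handle has been let go, the handle is still, and the block lies within 8 mm of where it was. The other clamp's handle end and the thin block are within 8 mm of where they were (contact force between foot_a and block_a between 7 and 36 N and velocity of joint tee_a between -0.05 and 0.05 rad/s and distance of each of block_a, tee_b_end, block_b from where it was at the start of the episode below 0.008 m); the robot touches nothing.
It fails at once if the screw is overtightened (more than 42 N on the thick block) (contact force between foot_a and block_a above 42 N).
It fails at once if the other clamp's handle is turned (distance of tee_b_end from where it was at the start of the episode above 0.012 m).
It fails at once if the thick block is shifted (distance of block_a from where it was at the start of the episode above 0.012 m).
It fails at once if the thin block is shifted (distance of block_b from where it was at the start of the episode above 0.012 m).
It also fails if it takes over 51 s, if anything falls off the work surface, if the arm or the gripper's body presses on something with over 40 N, if the wrist force passes 120 N, or if a joint passes its speed limit or range.

## Working session

There is one attempt and no reset: what is moved stays moved. The work goes in short steps, Python scripts to look and compute and a shell command to move; the robot and the scene stay as the last step left them, time stands still between calls to the robot, and variables do not carry over. Pictures are saved under pics/ and viewed, at most 10 in all, crops included, and the job is handed in when it is done.

```bash
mkdir -p pics; python3 - <<'E'
from workcell import env
import cv2,numpy as np
for n in("scene","top"):
    im=env.capture(n);cv2.imwrite(f"pics/{n}0.png",im[:,:,::-1])
    m=env.camera_model(n);print(n,np.round(m["K"],1).tolist(),np.round(m["pose"],3).tolist())
s=env.sense();print({k:np.round(v,3) for k,v in s.items()})
E
```

```text
scene [[452.9, 0.0, 245.1], [0.0, 452.9, 190.8], [0.0, 0.0, 1.0]] [[-0.862, -0.352, 0.366, 0.148], [-0.507, 0.615, -0.603, 0.494], [-0.012, -0.705, -0.709, 0.695], [0.0, 0.0, 0.0, 1.0]]
top [[350.0, 0.0, 257.2], [0.0, 350.0, 190.8], [0.0, 0.0, 1.0]] [[-0.025, -0.998, 0.063, 0.399], [-1.0, 0.024, -0.021, -0.013], [0.02, -0.064, -0.998, 0.949], [0.0, 0.0, 0.0, 1.0]]
{'clock': np.float64(0.1), 'joint_positions': array([ 1.078,  0.616, -0.013,  1.425,  0.008,  1.103, -0.04 ]), 'qd': array([ 0.001, -0.002,  0.002, -0.002, -0.001, -0.001, -0.   ]), 'tau': array([ 1.0000e-03, -4.7039e+01,  2.6000e-01, -1.7157e+01,  1.0000e-02,
        6.0000e-03, -0.0000e+00]), 'eef_pos': array([ 0.292, -0.58 ,  0.23 ]), 'ee_rot': array([-3.139,  0.   ,  0.467]), 'wrist_force': array([0.371, 0.365, 0.051]), 'ft_torque': array([ 0.022, -0.011, -0.002]), 'grip_force': np.float64(0.0), 'opening': np.float64(0.085)}
```

View pics/scene0.png

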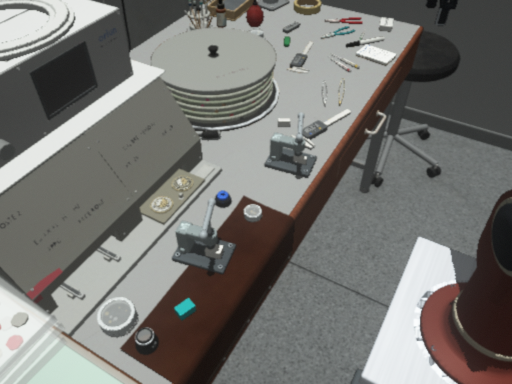

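View pics/top0.png

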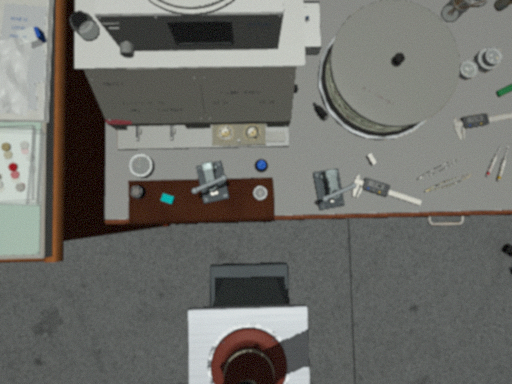

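The two clamps are near (210,182) and (328,188) in top view, and (203,245) and (291,155) in scene view. I'll enlarge both.

```bash
python3 - <<'E'
import cv2,numpy as np
s=cv2.imread("pics/scene0.png");t=cv2.imread("pics/top0.png")
f=lambda i,x,y,w,h:cv2.resize(i[y:y+h,x:x+w],(400,300),interpolation=cv2.INTER_CUBIC)
# scene crops 80x60 x5 ; top crops 80x60 x5
o=np.vstack([np.hstack([f(s,165,200,100,75),f(s,250,110,100,75)]),np.hstack([f(t,170,150,80,60),f(t,300,155,80,60)])])
cv2.imwrite("pics/crop1.png",o)
E
```

```text
(no output)
```

View pics/crop1.png

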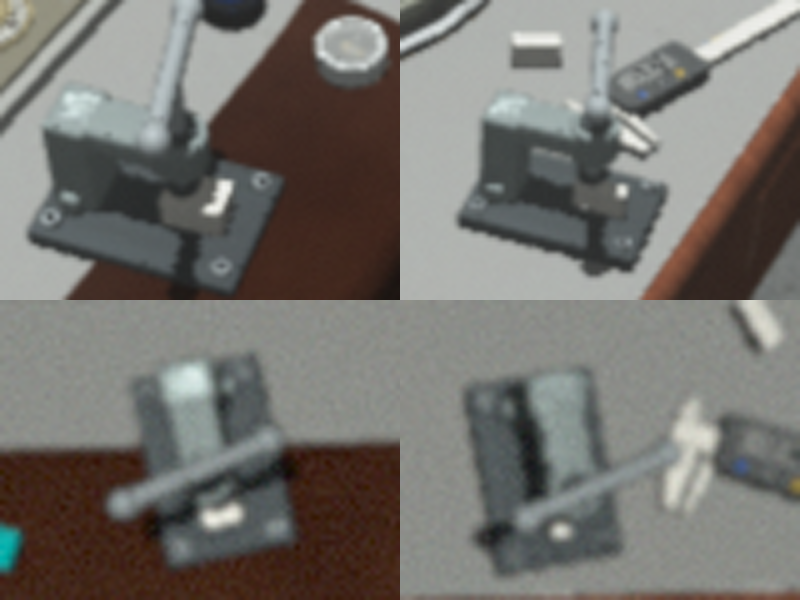

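The left clamp (top px ≈ (209,184)) shows a white block patch about twice as wide across the plate (8 px, ≈21 mm) as the right one (4 px, ≈10 mm), so the thick block is on the left. Bar ends there: top (194.4,190) and (223.6,177.6); scene (203.7,233.7) and (212,202).

```bash
cat > h.py <<'E'
import numpy as np
from workcell import env
def ray(n,u,v,z):
    m=env.camera_model(n);P=np.array(m["pose"]);d=P[:3,:3]@np.linalg.inv(m["K"])@[u,v,1]
    return P[:3,3]+d*(z-P[2,3])/d[2]
def proj(n,p):
    m=env.camera_model(n);P=np.array(m["pose"]);c=np.array(m["K"])@(P[:3,:3].T@(np.array(p)-P[:3,3]));return c[:2]/c[2]
E
python3 - <<'E'
from h import *
def rep(t,a,b):
    print(t,a.round(4),b.round(4),"mid",((a+b)/2).round(4),"len",np.linalg.norm(a-b).round(4),"ang",np.degrees(np.arctan2(*(b-a)[1::-1])).round(1))
z=.108
rep("topL",ray("top",194.4,190,z),ray("top",223.6,177.6,z))
rep("sceL",ray("scene",203.7,233.7,z),ray("scene",212,202,z))
rep("topR",ray("top",300+128/5,155+218/5,z),ray("top",300+270/5,155+152/5,z))
rep("sceR",ray("scene",250+196/4,110+112/4,z),ray("scene",250+205/4,110+20/4,z))
# block patches
for n,u,v,w in(("top",170+200/5,150+216/5,"L"),("top",170+242/5,150+216/5,"L")):print(ray(n,u,v,.028))
E
```

```text
topL [0.4576 0.1203 0.108 ] [0.4859 0.0497 0.108 ] mid [0.4718 0.085  0.108 ] len 0.076 ang -68.1
sceL [0.4597 0.116  0.108 ] [0.488  0.0481 0.108 ] mid [0.4738 0.0821 0.108 ] len 0.0736 ang -67.4
topR [ 0.4293 -0.1952  0.108 ] [ 0.4597 -0.2655  0.108 ] mid [ 0.4445 -0.2303  0.108 ] len 0.0766 ang -66.7
sceR [ 0.4324 -0.1932  0.108 ] [ 0.463  -0.2681  0.108 ] mid [ 0.4477 -0.2306  0.108 ] len 0.0809 ang -67.8
[0.45380424 0.09214806 0.028     ]
[0.4532808  0.07010399 0.028     ]
```

Both cameras agree on the middle of the thick clamp's bar: ≈ (0.473, 0.0835). Length is 74–76 mm and direction −68°, so tool yaw needs to be ≈ 112°. I'll bow outward at z≈0.23, above everything nearby.

```bash

python3 -m crank '{"fingers":[0.085,0.085,0.085,0.085,0.085],"dp":[[0.034,0.034,0],[0.034,0.034,0],[0.034,0.034,0],[0.034,0.034,0],[0.034,0.034,0]],"rot":[[0,0,1],[0,0,1],[0,0,1],[0,0,1],[0,0,1]]}' 60
python3 -m crank '{"fingers":[0.085,0.085,0.085,0.085,0.085],"dp":[[0,0.048,0],[0,0.048,0],[0,0.048,0],[0,0.048,0],[0,0.048,0]],"rot":[[0,0,1],[0,0,1],[0,0,1],[0,0,1],[0,0,1]]}'
python3 -m crank '{"fingers":[0.085,0.085,0.085,0.085,0.085],"dp":[[0,0.048,0],[0,0.048,0],[0,0.048,0],[0,0.048,0],[0,0.048,0]],"rot":[[0,0,1],[0,0,1],[0,0,1],[0,0,1],[0,0,1]]}'
python3 -c "
from workcell import env
s=env.sense();print(s['joint_positions'].round(2),s['eef_pos'],s['ee_rot'])"
```

```text
clock: 0.6
eef_pos: [0.4634, -0.4088, 0.2309]
ee_rot: [-3.141, 0.0, 0.907]
wrist_force: [0.1, -0.1, -0.0]
opening: 0.0851
grip_force: 0.0
clock: 1.1
eef_pos: [0.462, -0.1685, 0.2311]
ee_rot: [-3.141, -0.0, 1.343]
wrist_force: [0.6, 0.1, 0.2]
opening: 0.085
grip_force: 0.0
clock: 1.6
eef_pos: [0.462, 0.0712, 0.2312]
ee_rot: [-3.141, 0.0, 1.779]
wrist_force: [0.9, 0.4, 0.4]
opening: 0.0845
grip_force: 0.0
[ 0.14  0.37 -0.47  1.92  0.21  0.9  -0.22] [0.46198815 0.07119591 0.23120996] [-3.14126769e+00  2.87723602e-04  1.77901047e+00]
```

```bash

python3 -m crank '{"fingers":[0.085,0.085,0.085,0.085,0.085],"dp":[[0.0055,0.006,-0.02],[0.0055,0.0065,-0.03],[0,0,-0.03],[0,0,-0.02],[0,0,0]],"rot":[[0,0,1],[0,0,1],[0,0,0],[0,0,0],[0,0,0]]}'
python3 - <<'E'
from h import *
import cv2
f=lambda i,x,y,w,h:cv2.resize(i[y:y+h,x:x+w],(400,300),interpolation=cv2.INTER_CUBIC)
a=env.capture("scene");b=env.capture("top")
cv2.imwrite("pics/crop2.png",np.hstack([f(a,160,170,100,75),f(b,160,140,100,75)])[:,:,::-1])
s=env.sense();print(s['eef_pos'],s['ee_rot'],proj("scene",[.473,.0835,.108]),proj("top",[.473,.0835,.108]))
E
```

```text
clock: 2.1
eef_pos: [0.4712, 0.0814, 0.1287]
ee_rot: [-3.134, -0.001, 1.951]
wrist_force: [0.4, -0.4, 0.3]
opening: 0.0853
grip_force: 0.0
[0.47352791 0.08215244 0.13139417] [-3.14103852e+00 -2.49719896e-04  1.95046921e+00] [207.92015687 218.05236461] [209.64500964 183.25736044]
```

View pics/crop2.png

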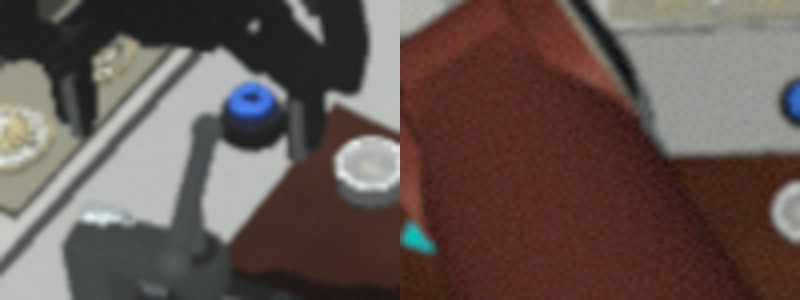

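Scene view: fingertips at (180,202) and (234,209), straddling the bar, which runs from (211,202) to about (203,233). The top view is hidden by the forearm. Next I descend and close.

```bash

python3 -m crank '{"fingers":[0.085,0.085,0.085,0.06,0.045],"dp":[[0,0.001,-0.015],[0,0,-0.015],[0,0,-0.013],[0,0,0],[0,0,0]],"rot":[[0,0,0],[0,0,0],[0,0,0],[0,0,0],[0,0,0]]}' 20
python3 -m crank '{"fingers":[0.035,0.025,0.02,0.015,0.005],"dp":[[0,0,0],[0,0,0],[0,0,0],[0,0,0],[0,0,0]],"rot":[[0,0,0],[0,0,0],[0,0,0],[0,0,0],[0,0,0]]}' 20
python3 -m crank '{"fingers":[0.0,0.0,0,0],"dp":[[0,0,0],[0,0,0],[0,0,0],[0,0,0]],"rot":[[0,0,0],[0,0,0],[0,0,0],[0,0,0]]}' 20
python3 - <<'E'
from h import *
import cv2
f=lambda i,x,y,w,h:cv2.resize(i[y:y+h,x:x+w],(600,450),interpolation=cv2.INTER_CUBIC)
cv2.imwrite("pics/crop3.png",f(env.capture("scene"),160,180,100,75)[:,:,::-1])
s=env.sense();print(s['eef_pos'],s['ee_rot'],s['ft_torque'],s['wrist_force'],s['opening'],s['grip_force'])
E
```

```text
clock: 2.7
eef_pos: [0.4744, 0.0833, 0.0895]
ee_rot: [3.139, 0.0, 1.95]
wrist_force: [0.1, -0.6, 0.7]
opening: 0.0584
grip_force: 0.0
clock: 3.2
eef_pos: [0.4736, 0.0831, 0.0886]
ee_rot: [3.141, 0.0, 1.951]
wrist_force: [-0.6, -0.5, 2.2]
opening: 0.0097
grip_force: 20.5
clock: 3.6
eef_pos: [0.4736, 0.0831, 0.0885]
ee_rot: [3.141, 0.0, 1.95]
wrist_force: [-0.4, -0.6, 4.7]
opening: 0.0096
grip_force: 20.8
[0.4736178  0.0830579  0.08852826] [3.14143644e+00 1.82141544e-04 1.95035142e+00] [-0.12688616  0.17246654  0.059842  ] [ 0.55919169 -0.1399299   5.63671511] 0.010002806202928337 20.88596999645233
```

View pics/crop3.png

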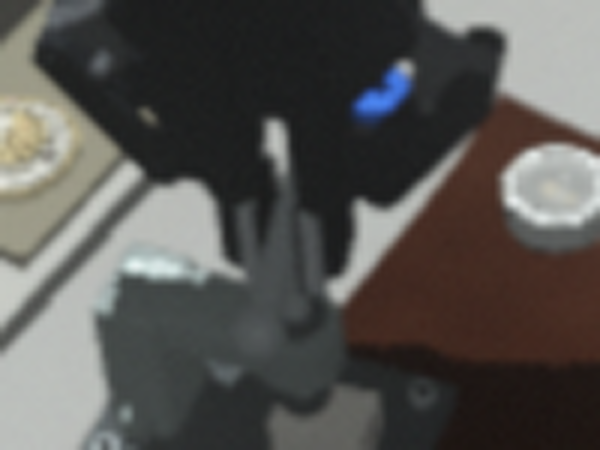

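The pads hold the bar at mid-length, opening 10 mm, with almost no side force. I'll firm the grip and turn clockwise in small steps, logging the moment.

```bash
cat > r.py <<'E'
from workcell import env
import numpy as np
s=env.sense();t=s['ft_torque'];p=s['eef_pos']
l=f"{s['clock']:.2f} yaw {np.degrees(s['ee_rot'][2]):.2f} T {t.round(3)} F {s['wrist_force'].round(1)} p {p.round(4)} tau7 {s['tau'][6]:.3f} grip {s['grip_force']:.0f}"
print(l);open("log.txt","a").write(l+"\n")
E
python3 -m crank '{"fingers":[0,0,0],"dp":[[0,0,0],[0,0,0],[0,0,0]],"rot":[[0,0,0],[0,0,0],[0,0,0]]}' 80 >/dev/null; python3 r.py
python3 -m crank '{"fingers":[0],"dp":[[0,0,0]],"rot":[[0,0,0]]}' >/dev/null; python3 r.py
python3 -m crank '{"fingers":[0,0],"dp":[[0,0,0],[0,0,0]],"rot":[[0,0,-0.5],[0,0,0]]}' >/dev/null; python3 r.py
python3 -m crank '{"fingers":[0,0],"dp":[[0,0,0],[0,0,0]],"rot":[[0,0,-0.5],[0,0,0]]}' >/dev/null; python3 r.py
python3 -m crank '{"fingers":[0,0],"dp":[[0,0,0],[0,0,0]],"rot":[[0,0,-0.5],[0,0,0]]}' >/dev/null; python3 r.py
python3 -m crank '{"fingers":[0,0],"dp":[[0,0,0],[0,0,0]],"rot":[[0,0,-0.5],[0,0,0]]}' >/dev/null; python3 r.py
```

```text
3.95 yaw 111.75 T [-0.113  0.298  0.013] F [-1.4 -0.8  6.7] p [0.4736 0.0831 0.0887] tau7 -0.040 grip 78
4.05 yaw 111.75 T [-0.151  0.265  0.027] F [-0.6 -1.   5.8] p [0.4736 0.0831 0.0886] tau7 -0.040 grip 78
4.25 yaw 109.20 T [-0.11   0.25  -0.045] F [-1.7 -0.6  6.6] p [0.4736 0.083  0.0887] tau7 -0.061 grip 78
4.45 yaw 106.71 T [-0.139  0.261 -0.037] F [-1.6 -0.3  6.3] p [0.4735 0.083  0.0886] tau7 -0.061 grip 78
4.65 yaw 104.20 T [-0.149  0.314 -0.107] F [-2.3 -0.8  6.9] p [0.4734 0.083  0.0887] tau7 -0.061 grip 78
4.85 yaw 101.70 T [-0.129  0.376 -0.01 ] F [-1.4 -1.1  7. ] p [0.4733 0.083  0.0886] tau7 -0.061 grip 78
```

```bash
sed -i 's/tau7 {.*:.3f}/tau {s["tau"].round(3)}/' r.py
python3 -m crank '{"fingers":[0],"dp":[[0,0,0]],"rot":[[0,0,-0.3]]}' >/dev/null; python3 r.py
python3 -m crank '{"fingers":[0],"dp":[[0,0,0]],"rot":[[0,0,-0.3]]}' >/dev/null; python3 r.py
python3 -m crank '{"fingers":[0],"dp":[[0,0,0]],"rot":[[0,0,-0.3]]}' >/dev/null; python3 r.py
python3 -m crank '{"fingers":[0],"dp":[[0,0,0]],"rot":[[0,0,-0.3]]}' >/dev/null; python3 r.py
python3 -m crank '{"fingers":[0],"dp":[[0,0,0]],"rot":[[0,0,-0.3]]}' >/dev/null; python3 r.py
python3 -m crank '{"fingers":[0],"dp":[[0,0,0]],"rot":[[0,0,-0.3]]}' >/dev/null; python3 r.py
```

```text
4.95 yaw 100.25 T [-0.122  0.337  0.172] F [-2.4 -0.2  7.8] p [0.4733 0.083  0.0887] tau [ 8.6000e-02 -3.4188e+01 -2.5870e+00 -9.3590e+00 -2.9000e-02 -5.4300e-01
  2.2000e-02] grip 78
5.05 yaw 98.73 T [-0.205  0.304  0.124] F [-2.  -2.3  7.2] p [0.4733 0.0829 0.0886] tau [ 8.3000e-02 -3.4176e+01 -2.5010e+00 -9.3880e+00 -3.5000e-02 -5.5900e-01
 -2.3000e-02] grip 78
5.15 yaw 97.23 T [-0.131  0.328  0.135] F [-1.8 -1.2  7.4] p [0.4732 0.0829 0.0887] tau [ 7.9000e-02 -3.4151e+01 -2.4300e+00 -9.4170e+00 -3.4000e-02 -5.7600e-01
 -2.6000e-02] grip 78
5.25 yaw 95.73 T [-0.172  0.414  0.166] F [-2.  -0.4  7.9] p [0.4732 0.083  0.0886] tau [ 8.1000e-02 -3.4123e+01 -2.3580e+00 -9.4460e+00 -3.2000e-02 -5.9300e-01
 -2.6000e-02] grip 78
5.35 yaw 94.23 T [-0.236  0.425  0.157] F [-1.8 -1.6  8. ] p [0.4731 0.0829 0.0887] tau [ 8.7000e-02 -3.4095e+01 -2.2850e+00 -9.4740e+00 -2.9000e-02 -6.1000e-01
 -2.6000e-02] grip 78
5.45 yaw 92.74 T [-0.066  0.382  0.095] F [-2.4 -0.9  7. ] p [0.4731 0.0829 0.0886] tau [ 9.5000e-02 -3.4069e+01 -2.2120e+00 -9.5020e+00 -2.6000e-02 -6.2700e-01
 -2.7000e-02] grip 78
```

```bash
python3 - <<'E'
from h import *
import cv2
f=lambda i,x,y,w,h:cv2.resize(i[y:y+h,x:x+w],(600,450),interpolation=cv2.INTER_CUBIC)
cv2.imwrite("pics/crop4.png",f(env.capture("scene"),170,210,80,60)[:,:,::-1])
E
```

```text
(no output)
```

View pics/crop4.png

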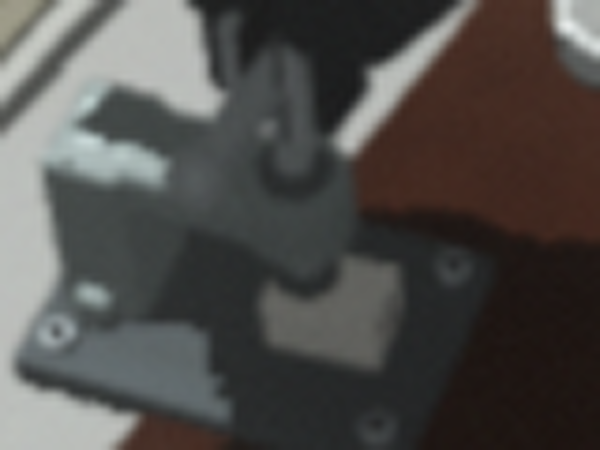

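View: the foot sits above the block and the bar has turned with the hand. While moving, Tz ≈ 0.14 N m, which is pure friction, and tau7 is quiet at −0.026. I'll continue and watch for the ramp.

```bash
cat > r.py <<'E'
from workcell import env
import numpy as np
s=env.sense()
l=f"{s['clock']:.2f} yaw {np.degrees(s['ee_rot'][2]):.2f} Tz {s['ft_torque'][2]:.3f} F {s['wrist_force'].round(1)} tau7 {s['tau'][6]:.4f}"
print(l);open("log.txt","a").write(l+"\n")
E
m(){ :; }
python3 -m crank '{"fingers":[0],"dp":[[0,0,0]],"rot":[[0,0,-0.3]]}' >/dev/null; python3 r.py
python3 -m crank '{"fingers":[0],"dp":[[0,0,0]],"rot":[[0,0,-0.3]]}' >/dev/null; python3 r.py
python3 -m crank '{"fingers":[0],"dp":[[0,0,0]],"rot":[[0,0,-0.3]]}' >/dev/null; python3 r.py
python3 -m crank '{"fingers":[0],"dp":[[0,0,0]],"rot":[[0,0,-0.3]]}' >/dev/null; python3 r.py
python3 -m crank '{"fingers":[0],"dp":[[0,0,0]],"rot":[[0,0,-0.3]]}' >/dev/null; python3 r.py
python3 -m crank '{"fingers":[0],"dp":[[0,0,0]],"rot":[[0,0,-0.3]]}' >/dev/null; python3 r.py
python3 -m crank '{"fingers":[0],"dp":[[0,0,0]],"rot":[[0,0,-0.3]]}' >/dev/null; python3 r.py
python3 -m crank '{"fingers":[0],"dp":[[0,0,0]],"rot":[[0,0,-0.3]]}' >/dev/null; python3 r.py
python3 -m crank '{"fingers":[0],"dp":[[0,0,0]],"rot":[[0,0,-0.3]]}' >/dev/null; python3 r.py
python3 -m crank '{"fingers":[0],"dp":[[0,0,0]],"rot":[[0,0,-0.3]]}' >/dev/null; python3 r.py
```

```text
5.60 yaw 91.25 Tz 0.151 F [-0.9 -1.3  7.2] tau7 0.0134
5.70 yaw 89.73 Tz 0.150 F [-1.9 -0.2  7.2] tau7 -0.0254
5.80 yaw 88.23 Tz 0.131 F [-2.4 -1.1  7.9] tau7 -0.0274
5.90 yaw 86.74 Tz 0.150 F [-2.4 -0.3  7.8] tau7 -0.0276
6.00 yaw 85.24 Tz 0.197 F [-3.  -0.4  8.3] tau7 -0.0279
6.10 yaw 83.74 Tz 0.118 F [-3.2 -0.1  7.5] tau7 -0.0281
6.20 yaw 82.24 Tz 0.161 F [-3.9 -0.6  8. ] tau7 -0.0284
6.30 yaw 80.74 Tz 0.126 F [-2.9 -1.4  8. ] tau7 -0.0286
6.40 yaw 79.24 Tz 0.188 F [-3.3 -0.9  8.1] tau7 -0.0288
6.50 yaw 77.74 Tz 0.131 F [-3.1 -0.8  7.6] tau7 -0.0290
```

```bash
python3 -m crank '{"fingers":[0],"dp":[[0,0,0]],"rot":[[0,0,-0.3]]}' >/dev/null; python3 r.py
python3 -m crank '{"fingers":[0],"dp":[[0,0,0]],"rot":[[0,0,-0.3]]}' >/dev/null; python3 r.py
python3 -m crank '{"fingers":[0],"dp":[[0,0,0]],"rot":[[0,0,-0.3]]}' >/dev/null; python3 r.py
python3 -m crank '{"fingers":[0],"dp":[[0,0,0]],"rot":[[0,0,-0.3]]}' >/dev/null; python3 r.py
python3 -m crank '{"fingers":[0],"dp":[[0,0,0]],"rot":[[0,0,-0.3]]}' >/dev/null; python3 r.py
python3 -m crank '{"fingers":[0],"dp":[[0,0,0]],"rot":[[0,0,-0.3]]}' >/dev/null; python3 r.py
python3 -m crank '{"fingers":[0],"dp":[[0,0,0]],"rot":[[0,0,-0.3]]}' >/dev/null; python3 r.py
python3 -m crank '{"fingers":[0],"dp":[[0,0,0]],"rot":[[0,0,-0.3]]}' >/dev/null; python3 r.py
```

```text
6.60 yaw 76.25 Tz 0.189 F [-2.6 -0.7  9. ] tau7 -0.0292
6.70 yaw 74.74 Tz 0.122 F [-3.2 -0.6  7.9] tau7 -0.0294
6.80 yaw 73.24 Tz 0.169 F [-3.1 -0.9  8.1] tau7 -0.0296
6.90 yaw 71.75 Tz 0.162 F [-2.8 -1.7  8.9] tau7 -0.0297
7.00 yaw 70.25 Tz 0.137 F [-3.6  0.2  8.4] tau7 -0.0299
7.10 yaw 68.75 Tz 0.149 F [-2.5 -0.9  8.6] tau7 -0.0317
7.20 yaw 67.25 Tz 0.182 F [-3.5  0.2  8.7] tau7 -0.0376
7.30 yaw 65.75 Tz 0.155 F [-3.5 -0.3  8.6] tau7 -0.0433
```

tau7 breaks at yaw ≈ 69.2°, with slope 0.0058 N m per 1.5° = 0.22 N m/rad, which is exactly the specified ramp. So the foot bit at 69.2°, and I'll stop at ≈ 48.5°.

```bash
python3 -m crank '{"fingers":[0,0,0],"dp":[[0,0,0],[0,0,0],[0,0,0]],"rot":[[0,0,-0.3],[0,0,-0.3],[0,0,-0.3]]}' >/dev/null; python3 r.py
python3 -m crank '{"fingers":[0,0,0],"dp":[[0,0,0],[0,0,0],[0,0,0]],"rot":[[0,0,-0.3],[0,0,-0.3],[0,0,-0.3]]}' >/dev/null; python3 r.py
python3 -m crank '{"fingers":[0,0,0],"dp":[[0,0,0],[0,0,0],[0,0,0]],"rot":[[0,0,-0.3],[0,0,-0.3],[0,0,-0.3]]}' >/dev/null; python3 r.py
python3 -m crank '{"fingers":[0,0],"dp":[[0,0,0],[0,0,0]],"rot":[[0,0,-0.3],[0,0,-0.4]]}' >/dev/null; python3 r.py
python3 -m crank '{"fingers":[0,0,0],"dp":[[0,0,0],[0,0,0],[0,0,0]],"rot":[[0,0,0],[0,0,0],[0,0,0]]}' >/dev/null; python3 r.py
```

```text
7.60 yaw 61.26 Tz 0.167 F [-3.9 -0.1  9.4] tau7 -0.0597
7.90 yaw 56.78 Tz 0.175 F [-3.6 -0.5  8.7] tau7 -0.0762
8.20 yaw 52.29 Tz 0.239 F [-3.9 -0.2  9.1] tau7 -0.0925
8.40 yaw 48.78 Tz 0.223 F [-3.8  0.   9.7] tau7 -0.0477
8.70 yaw 48.80 Tz 0.075 F [-4.1  1.   9.8] tau7 -0.0664
```

Tz is ≈ 0.23 N m at 20.4° past the bite, as predicted for ≈ 20 N. Now I release and lift.

```bash
python3 -m crank '{"fingers":[0,0,0.02,0.03,0.045],"dp":[[0,0,0],[0,0,0],[0,0,0],[0,0,0],[0,0,0]],"rot":[[0,0,0],[0,0,0],[0,0,0],[0,0,0],[0,0,0]]}' 20
python3 -m crank '{"fingers":[0.06,0.06,0.06,0.06,0.06],"dp":[[0,0,0],[0,0,0],[0,0,0.01],[0,0,0.02],[0,0,0.03]],"rot":[[0,0,0],[0,0,0],[0,0,0],[0,0,0],[0,0,0]]}'
python3 -m crank '{"fingers":[0.06,0.06,0.06,0.06,0.06],"dp":[[0,0,0.03],[0,0,0.04],[0,-0.045,0.02],[0,-0.045,0],[0,-0.045,0]],"rot":[[0,0,0],[0,0,0],[0,0,0],[0,0,0],[0,0,0]]}'
python3 -m crank '{"fingers":[0.06,0.06,0.06,0.06,0.06],"dp":[[0,-0.045,0],[0,-0.045,0],[0,0,0],[0,0,0],[0,0,0]],"rot":[[0,0,0],[0,0,0],[0,0,0],[0,0,0],[0,0,0]]}'
python3 - <<'E'
from h import *
import cv2
f=lambda i,x,y,w,h:cv2.resize(i[y:y+h,x:x+w],(400,300),interpolation=cv2.INTER_CUBIC)
s=env.capture("scene");t=env.capture("top")
o=np.vstack([np.hstack([f(s,165,200,100,75),f(s,250,110,100,75)]),np.hstack([f(t,170,150,80,60),f(t,300,155,80,60)])])
cv2.imwrite("pics/crop5.png",o[:,:,::-1])
E
```

```text
clock: 9.2
eef_pos: [0.4737, 0.083, 0.088]
ee_rot: [-3.142, -0.0, 0.851]
wrist_force: [1.1, -0.1, -0.2]
opening: 0.0438
grip_force: 0.0
clock: 9.7
eef_pos: [0.4725, 0.0829, 0.1484]
ee_rot: [-3.14, 0.003, 0.851]
wrist_force: [0.9, 0.1, 0.8]
opening: 0.0599
grip_force: 0.0
clock: 10.2
eef_pos: [0.4739, -0.0532, 0.2402]
ee_rot: [3.139, -0.002, 0.852]
wrist_force: [0.5, 0.3, -0.9]
opening: 0.06
grip_force: 0.0
clock: 10.7
eef_pos: [0.4736, -0.1404, 0.2386]
ee_rot: [-3.141, -0.001, 0.853]
wrist_force: [0.2, 1.0, -1.3]
opening: 0.0601
grip_force: 0.0
```

View pics/crop5.png

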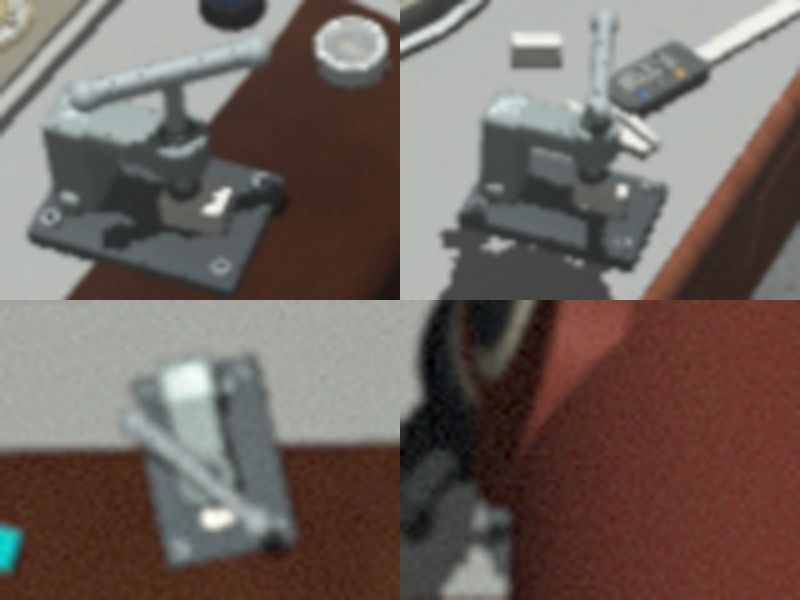

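The left handle has turned about 63° in the picture (ends now at crop px (132,420) and (265,528)), matching the hand's turn. The block hasn't moved, the other clamp looks the same in scene view, and the hand is clear.

```bash
python3 -c "
from workcell import env
print(env.hand_in())"
```

```text
the job is handed in; nothing more can be done
None
```

I clamped the thick block by turning its handle about 20° past the point where the foot bit, an estimated 20 N from the turn angle and torque. I then let go, left the other clamp untouched, and handed the job in; no verdict was returned.

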